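# Find the loose caps on the glaze jars

## Task

Some of the three square glaze jars in the rack may have been put away without closing the cap properly. Work along the rack from the left jar to the right one, trying each cap with a careful twist of up to about 0.25 N m: a properly closed cap holds and must not be forced round, a loose one turns easily. Pull each jar with a loose cap forward along its lane to the front lip so that it gets resealed, leave the sound ones standing at the back, and do not disturb the other pots and tools.

Things in the scene. Friction and masses are not known exactly. Their poses are not given: they have to be found in the camera images.
- jar_rack: fixed plywood rack, 172 mm deep (its x; +x back, -x front, to the robot) x 284 mm wide (its y, left), origin under its centre. Floor 10 mm thick. Three lanes run along x at y = 94, 0, -94 mm, 57 mm wide between battens (tops 34 mm above the bench). Back board: inner face x = 74 mm, top 52 mm up. Front lip: inner face x = -77 mm, top 20 mm above the bench
- jar_left: loose square white plastic jar in the left-hand (+y) lane, 54 x 54 mm, 92 mm high with its cap, 0.3 to 0.5 kg; origin at the middle of its underside. The lane keeps it from turning (0.06 rad of play) and lets it slide front to back; it starts near the back board. Touching the front lip, its origin is at x = -50 mm in the rack's frame
- cap_left_mid (a point): centre, half-way up, of the left jar's screw cap: black ribbed cylinder 42 mm across and 26 mm high, with an upright axis, 79 mm above the jar's underside; the jar's shoulder lies 8 mm or more below the bottom of the cap
- cap_left (a joint): how far the left cap has been turned from where it was found, rad, + is anticlockwise from above (opening), - clockwise (closing). It can turn 1.5 rad each way. A loose cap turns at 0.1 N m or less; a properly closed one holds to at least 0.4 N m either way before it breaks away
- seal_left (a joint): hidden state of the left cap's seal, rad: above about 0.00005 the cap is closed properly, below that it is loose; it does not change. Its whole range, -0.0005 to 0.0005, lies far below the measuring noise and nothing of it can be seen: it can only be felt, as torque on the cap
- jar_middle: loose square white plastic jar in the middle lane, 54 x 54 mm, 92 mm high with its cap, 0.3 to 0.5 kg; origin at the middle of its underside. The lane keeps it from turning (0.06 rad of play) and lets it slide front to back; it starts near the back board. Touching the front lip, its origin is at x = -50 mm in the rack's frame
- cap_middle_mid (a point): centre, half-way up, of the middle jar's screw cap: black ribbed cylinder 42 mm across and 26 mm high, with an upright axis, 79 mm above the jar's underside; the jar's shoulder lies 8 mm or more below the bottom of the cap
- cap_middle (a joint): how far the middle cap has been turned from where it was found, rad, + is anticlockwise from above (opening), - clockwise (closing). It can turn 1.5 rad each way. A loose cap turns at 0.1 N m or less; a properly closed one holds to at least 0.4 N m either way before it breaks away
- seal_middle (a joint): hidden state of the middle cap's seal, rad: above about 0.00005 the cap is closed properly, below that it is loose; it does not change. Its whole range, -0.0005 to 0.0005, lies far below the measuring noise and nothing of it can be seen: it can only be felt, as torque on the cap
- jar_right: loose square white plastic jar in the right-hand (-y) lane, 54 x 54 mm, 92 mm high with its cap, 0.3 to 0.5 kg; origin at the middle of its underside. The lane keeps it from turning (0.06 rad of play) and lets it slide front to back; it starts near the back board. Touching the front lip, its origin is at x = -50 mm in the rack's frame
- cap_right_mid (a point): centre, half-way up, of the right jar's screw cap: black ribbed cylinder 42 mm across and 26 mm high, with an upright axis, 79 mm above the jar's underside; the jar's shoulder lies 8 mm or more below the bottom of the cap
- cap_right (a joint): how far the right cap has been turned from where it was found, rad, + is anticlockwise from above (opening), - clockwise (closing). It can turn 1.5 rad each way. A loose cap turns at 0.1 N m or less; a properly closed one holds to at least 0.4 N m either way before it breaks away
- seal_right (a joint): hidden state of the right cap's seal, rad: above about 0.00005 the cap is closed properly, below that it is loose; it does not change. Its whole range, -0.0005 to 0.0005, lies far below the measuring noise and nothing of it can be seen: it can only be felt, as torque on the cap
- glaze_pot_0: bystander: round blue-labelled glaze pot with white lid, 49 mm across, 51 mm high, right of the brayer, near the bench's front edge, origin under its centre; leave it alone
- glaze_pot_1: bystander: round rust-labelled glaze pot with white lid, 49 mm across, 51 mm high, left of the rack, origin under its centre; leave it alone
- stamp_1: bystander: white waisted clay stamp, 28 mm across, 47 mm high, origin under its centre; leave it alone
Mind the look-alikes: they are no part of the job. What is shaped like the jar_right but blue is not meant. Leave any blue look-alike of the jar_left alone.

How it is judged:
By the outcome, as a careful person would: the job done as asked, in the order asked, and still so for the second after the job is handed in, with the robot touching nothing.
It also fails if it takes over 67 s, if anything falls off the work surface, if the arm or the gripper's body presses on something with over 40 N, if the wrist force passes 120 N, or if a joint passes its speed limit or range.

## Robot

A 6-joint arm with a two-finger parallel gripper is mounted at the origin on a cart in front of the work surface, level with it; the furniture and walls round the work are solid. World frame = base frame: x ahead of the robot, y to its left, z up, the work surface at z = 0. Lengths are in m, angles in rad, forces in N, time in s.
With the tool pointing down it reaches from about 0.35 to 0.975 m from the base axis. Payload 4.9 kg.
Tool frame: the origin (TCP) lies at the very end of the fingers, on their centre line; the grasp point (between the pads) lies 19 mm behind it (r.tcp_to_grasp is the distance from the TCP to the grasp point, in m); z points along the fingers, y is the line along which they close (so a half turn about z gives the same grasp; the last joint's range is limited). The gripper opens to 85 mm and grips with 20 to 120 N. Pads are 22 mm wide; open, the fingers measure 114 mm over their backs; the gripper's body (76 mm by 85 mm) begins 54 mm behind the grasp point. The pads swing forward as they close: fully open they stand 13 mm farther back than shut.
Start: joints at [1.212, 0.053, 1.613, -0, 1.476, -0.119], TCP at [0.148, 0.607, 0.231] pointing down, gripper open.
Joint ranges: [-3.01, 3.01], [-1.01, 2.22], [0.06, 2.58], [-1.02, 4.17], [0.09, 2.62], [-3.14, 3.14]. Speed limits (rad/s): [2.57, 2.57, 3.14, 3.14, 3.14, 3.14].

## Interface

Orientations are given as a unit quaternion [x, y, z, w].
In Python, from rig import r gives the robot as it stands.
- The arm moves only by the tool apply_moves, never from a script. Its argument "motion" is a list of rows, each a list of 5 numbers: the finger opening in mm, from 0 to 85.4, then the shift along the tool's x, y, z in mm, then the turn about the tool's z in rad. In form: [[jaw, dx, dy, dz, turn], ...]. A call has 1 to 12 rows; each row is the pose to reach, as a shift and turn from the pose commanded when the call began, along the tool's axes at that moment; what a row does not reach only later rows make up. A row lasts 1/12 s, in which the tool goes at most 41.7 mm and 7.16 degrees, less where a joint would pass 70% of its speed; a pose out of reach is approached as far as the arm can. A call with a gripper value outside its range is refused whole. The fingers move at their own pace and stop on an object; "force" is the grip in N (left out, the last holds). Time passes only in rows, so rows that repeat a pose let the fingers close. It gives the time, the measured TCP pose, the force, the opening and the grip force at its end, in the units of the state.
- r.observe(): the state, without advancing time (a new reading comes with each control period).
- r.snapshot(name): name is "scene" or "side" or "wrist"; returns a dict with "image" (400x640x3 uint8, red, green, blue), "K" (3x3 intrinsics, pixels), "origin" and "attitude" of the camera in the world; the wrist camera has in their place "hand_eye" (4x4, takes a point from camera to tool coordinates, whose origin is the TCP and whose axes are the flange's). Camera axes: x right, y down, z forward; pixel columns grow to the right and rows downward; lengths in m; the calibration is good to about 2 mm. A picture is of the moment at which its call begins: read the wrist's pose just before it. There is no depth.
- r.sign_off(): hands the job in; it is judged then, once.
The state is a dict: "t": time; "qpos": joint angles; "dq": joint speeds; "tau": joint torques, N m; "tcp_pos": TCP position; "ee_rot": TCP orientation; "ft_force": force on the tool from outside, world axes, zero at the start; "moment": the same for the moment, N m; "grip_width": opening from 0.0 (shut) to 1.0 (fully open); "finger_force": force on a finger pad.
Only numpy, scipy, OpenCV 4.12 (cv2) and the standard library are available. Lean on these libraries where they do the work, as an engineer would, in place of code of your own. Each camera call takes 0.05 s, during which the arm holds its last target. There are 200 camera calls.

## Working session

There is one attempt and no reset: what is moved stays moved. The work goes in short steps, Python scripts to look and compute and a tool call to move; the robot and the scene stay as the last step left them, time stands still between calls to the robot, and variables do not carry over. Pictures are saved under pics/ and viewed, at most 11 in all, crops included, and the job is handed in when it is done.

Besides the shell and the picture viewer there is one more tool, called after "Emit:" as name(argument=value, ...), one argument or row to a line, values as JSON. apply_moves: Moves the arm, as the interface text tells. Its arguments: {"type":"object","properties":{"motion":{"type":"array","items":{"type":"array","items":{"type":"number"}}},"force":{"type":"number"}},"required":["motion"]}

```bash
mkdir -p pics
python3 - <<'E'
from rig import r
import cv2
s=r.observe();print({k:(s[k]) for k in s})
for n in("scene","side"):
    d=r.snapshot(n);cv2.imwrite(f"pics/{n}0.png",d["image"][:,:,::-1]);print(n,d["K"],d["origin"],d["attitude"])
E
```

```text
{'t': 0.0, 'qpos': array([ 1.21200293e+00,  5.33745847e-02,  1.61431579e+00, -2.31574631e-05,
        1.47599390e+00, -1.19002311e-01]), 'dq': array([-0.00055719,  0.00111821,  0.00250613,  0.00058999,  0.00016878,
       -0.00024664]), 'tau': array([-1.51933324e-03, -3.93684769e+01, -3.70173883e+01, -2.14125048e-04,
        7.07063780e-03,  2.66836835e-06]), 'tcp_pos': array([0.14822123, 0.60651984, 0.23003901]), 'ee_rot': array([ 1.19607333e-01,  9.92820725e-01, -1.01883430e-03, -2.36273449e-04]), 'ft_force': array([-0.00166374, -0.23113495,  0.49660947]), 'moment': array([ 0.03489987, -0.00647733, -0.0623921 ]), 'finger_force': 0.0, 'grip_width': 1.0002890449419541}
scene [[404.35536095   0.         323.99756374]
 [  0.         404.35536095 195.63481033]
 [  0.           0.           1.        ]] [ 0.12286044 -0.53786276  0.88974317] [ 0.90375797 -0.24210968  0.09222397 -0.3407333 ]
side [[396.96728884   0.         317.01139764]
 [  0.         396.96728884 197.26316219]
 [  0.           0.           1.        ]] [ 0.48430158 -0.73783271  0.44045266] [ 0.8371045   0.01491034  0.00509696 -0.54681602]
```

View pics/scene0.png

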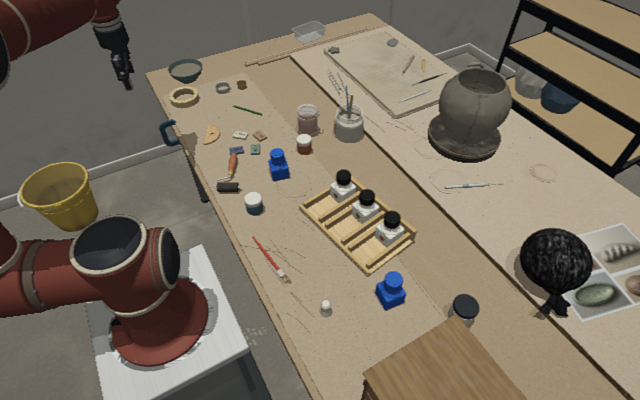

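View pics/side0.png

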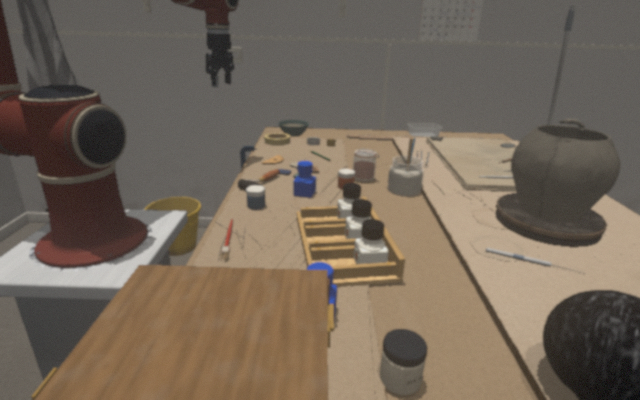

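The scene view shows the rack around (358,222), with three white jars whose black caps are at about (344,178), (367,198) and (391,220). Blue look-alikes stand at (279,165) and (391,290). I'll enlarge the rack.

Run:
```python
import cv2
a=cv2.imread("pics/scene0.png")[160:280,290:430]
b=cv2.imread("pics/side0.png")[175:290,290:410]
cv2.imwrite("pics/c1.png",cv2.resize(a,None,fx=5,fy=5,interpolation=cv2.INTER_CUBIC))
cv2.imwrite("pics/c2.png",cv2.resize(b,None,fx=5,fy=5,interpolation=cv2.INTER_CUBIC))
```

```text
(no output)
```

View pics/c1.png

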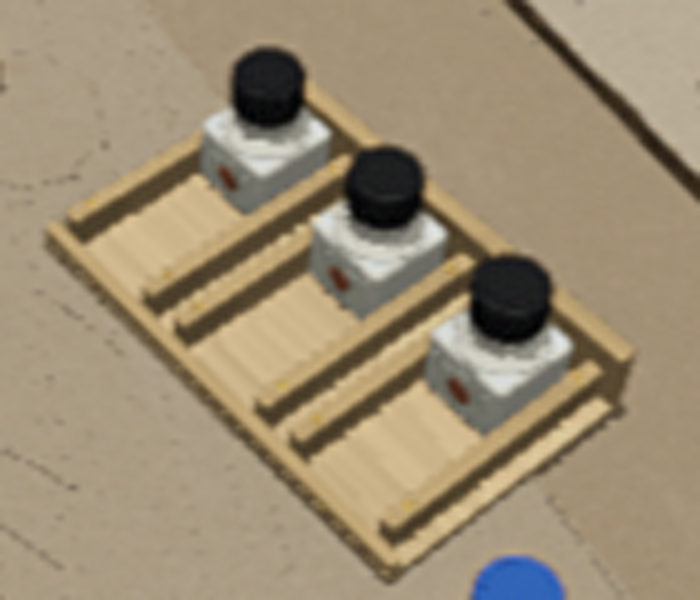

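View pics/c2.png

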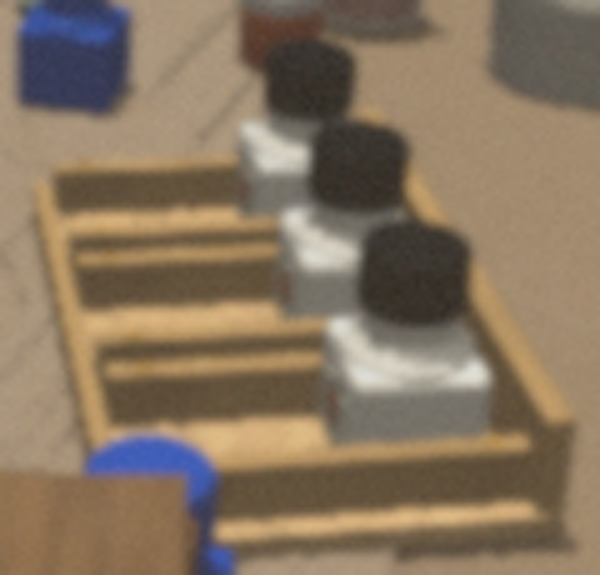

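Crop reading, scene view: cap centres at (268,87), (384,188) and (511,299). The lip's outer top edge runs from (47,230) to (391,566). Crop reading, side view: cap centres at (310,82), (358,167) and (414,273).

```bash
cat > h.py <<'E'
import numpy as np
from scipy.spatial.transform import Rotation as R
def ray(d,p):
    M=R.from_quat(d["attitude"]).as_matrix(); v=M@np.linalg.solve(d["K"],[*p,1]); return d["origin"],v/np.linalg.norm(v)
def atz(d,p,z):
    o,v=ray(d,p); return o+v*(z-o[2])/v[2]
def tri(rs):
    A=sum(np.eye(3)-np.outer(v,v) for o,v in rs); b=sum((np.eye(3)-np.outer(v,v))@o for o,v in rs); return np.linalg.solve(A,b)
E
python3 - <<'E'
from rig import r
from h import *
a=r.snapshot("scene");b=r.snapshot("side")
A=[(268,87),(384,188),(511,299)];B=[(310,82),(358,167),(414,273)]
c=lambda p:(290+(p[0]+.5)/5-.5,160+(p[1]+.5)/5-.5)
e=lambda p:(290+(p[0]+.5)/5-.5,175+(p[1]+.5)/5-.5)
for p,q in zip(A,B): print(atz(a,c(p),.089),atz(b,e(q),.089),tri([ray(a,c(p)),ray(b,e(q))]))
L=atz(a,c((47,230)),.02);Q=atz(a,c((391,566)),.02);print("lip",L,Q,np.linalg.norm(L-Q),np.arctan2(-(L-Q)[0],(L-Q)[1]))
L=atz(a,c((310,82)),.052);Q=atz(a,c((632,352)),.052);print("back",L,Q,np.linalg.norm(L-Q),np.arctan2(-(L-Q)[0],(L-Q)[1]))
L=atz(b,e((40,185)),.02);print("sideFL",L)
s=r.observe();M=R.from_quat(s["ee_rot"]).as_matrix();print(M,s["tcp_pos"]);print(r.snapshot("wrist")["hand_eye"])
E
```

```text
[0.55651341 0.1040925  0.089     ] [0.55620533 0.10462976 0.089     ] [0.55618663 0.10368842 0.08944286]
[0.57047655 0.01096992 0.089     ] [0.57078185 0.01405662 0.089     ] [0.57002004 0.01009306 0.09059948]
[ 0.58426861 -0.08229729  0.089     ] [ 0.58416285 -0.07823644  0.089     ] [ 0.5830915  -0.08365765  0.09167531]
lip [0.42774315 0.12663055 0.02      ] [ 0.47401888 -0.14810289  0.02      ] 0.27860349002941737 0.16687227625047826
back [0.59965242 0.12507063 0.052     ] [ 0.63890038 -0.12024397  0.052     ] 0.24843441064729274 0.1586458189097326
sideFL [0.43076234 0.1298453  0.02      ]
[[-9.71385913e-01  2.37506212e-01 -4.54233935e-04]
 [ 2.37506586e-01  9.71385253e-01 -1.14495902e-03]
 [ 1.69301266e-04 -1.22008062e-03 -9.99999241e-01]] [0.14829475 0.6067628  0.23056929]
[[-3.78762345e-04 -9.61487054e-01 -2.74849961e-01  6.91886609e-02]
 [ 9.99999925e-01 -3.43285835e-04 -1.77178233e-04  1.00551507e-03]
 [ 7.60024794e-05 -2.74850008e-01  9.61487112e-01 -1.42324618e-01]
 [ 0.00000000e+00  0.00000000e+00  0.00000000e+00  1.00000000e+00]]
```

Emit:
apply_moves(
  motion=[
    [85,-361,-274,20,0.8],
    [85,-361,-274,20,0.8],
    [85,-361,-274,20,0.8],
    [85,-361,-274,20,0.8],
    [85,-361,-274,20,0.8],
    [85,-361,-274,20,0.8],
    [85,-361,-274,20,0.8],
    [85,-361,-274,20,0.8],
    [85,-361,-274,20,0.8],
    [85,-361,-274,20,0.8],
    [85,-361,-274,20,0.8],
    [85,-361,-274,20,0.8],
  ],
  force=40,
)

```text
t: 1.25
tcp_pos: [0.437, 0.2507, 0.211]
ee_rot: [0.5, 0.866, -0.001, 0.001]
ft_force: [-0.0, 0.9, 0.6]
grip_width: 0.999
finger_force: 0.0
```

```bash
cat >> h.py <<'E'
def go(r,x,y,z,phiy):
    s=r.observe();M=R.from_quat(s["ee_rot"]).as_matrix()
    d=M.T@(np.array([x,y,z])-s["tcp_pos"]); a=np.arctan2(M[1,1],M[0,1])
    t=-((phiy-a+np.pi)%(2*np.pi)-np.pi)
    print("t",s["t"],"pos",s["tcp_pos"],"phiy",a,"MOVE",np.round(d*1000,1),round(t,3),"F",s["ft_force"],"M",s["moment"],s["grip_width"])
E
python3 -c "
from rig import r
from h import *
go(r,.54,.10,.2,.155)"
```

```text
t 1.25 pos [0.43702618 0.25065713 0.21102126] phiy 0.5240015990668012 MOVE [-181.9   13.8   11.5] 0.369 F [-0.03474243  0.85334427  0.62805569] M [0.00380373 0.01981042 0.03536266] 0.9991520638886242
```

Emit:
apply_moves(
  motion=[
    [75,-182,14,10,0.369],
    [75,-182,14,10,0.369],
    [75,-182,14,10,0.369],
    [75,-182,14,10,0.369],
    [75,-182,14,10,0.369],
    [75,-182,14,10,0.369],
    [75,-182,14,10,0.369],
  ],
)

```text
t: 1.83
tcp_pos: [0.5381, 0.1054, 0.201]
ee_rot: [0.648, 0.762, -0.0, -0.001]
ft_force: [-1.3, 0.7, -0.1]
grip_width: 0.881
finger_force: 0.0
```

```bash
python3 -c "
from rig import r
from h import *
import cv2
go(r,.556,.104,.2,.155)
s=r.observe();d=r.snapshot('wrist');cv2.imwrite('pics/w1.png',d['image'][:,:,::-1])
np.savez('w1.npz',K=d['K'],H=d['hand_eye'],p=s['tcp_pos'],q=s['ee_rot'])"
```

```text
t 1.8333 pos [0.53813802 0.10535388 0.20097705] phiy 0.16062320459265414 MOVE [-4.2 17.4  1. ] 0.006 F [-1.26186614  0.70108967 -0.07046617] M [ 0.0214609  -0.04423265  0.03549338] 0.8811560246180037
```

View pics/w1.png

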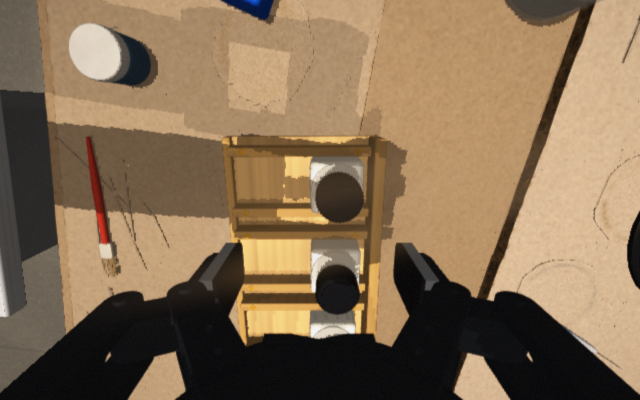

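The wrist view shows cap tops at about (340,197) for the left jar and (338,291) for the middle one. The rack's edges are nearly upright in the image.

```bash
cat >> h.py <<'E'
def wr(f):
    z=np.load(f);M=R.from_quat(z["q"]).as_matrix();H=z["H"]
    return dict(K=z["K"],origin=M@H[:3,3]+z["p"],attitude=R.from_matrix(M@H[:3,:3]).as_quat())
E
python3 -c "
from rig import r
from h import *
d=wr('w1.npz')
for p in [(340,197),(338,291)]: print(atz(d,p,.102))
for z,p,q in [(.052,(385,138),(373,330)),(.02,(223,138),(240,310)),(.034,(235,150),(365,150)),(.034,(235,232),(365,225))]:
  a,b=atz(d,p,z),atz(d,q,z);print(a,b,np.arctan2(*(b-a)[1::-1]))
"
```

```text
[0.55651672 0.11086944 0.102     ]
[0.5709847  0.02106922 0.102     ]
[0.59481236 0.16292781 0.052     ] [ 0.62970704 -0.0556386   0.052     ] -1.4124798694124416
[0.43034123 0.13383064 0.02      ] [ 0.46729862 -0.07838912  0.02      ] -1.3983786411300048
[0.4477655  0.12532433 0.034     ] [0.5811396 0.1468947 0.034    ] 0.1603399962599517
[0.45539341 0.03375249 0.034     ] [0.59795378 0.06535083 0.034     ] 0.21812245397786484
```

Run:
```python
import cv2
a=cv2.imread("pics/w1.png")[130:330,220:400]
cv2.imwrite("pics/c3.png",cv2.resize(cv2.convertScaleAbs(a,alpha=1.6,beta=15),None,fx=3,fy=3,interpolation=cv2.INTER_CUBIC))
```

```text
(no output)
```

View pics/c3.png

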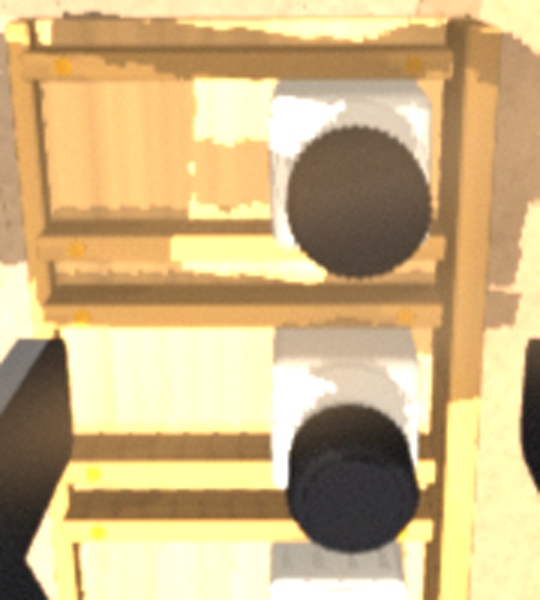

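Enlarged, the left cap's top centre is at (339.7,198.7), the middle one's at (337.7,293), and the left batten's centre is near (298,152). I'll check consistency.

```bash
python3 -c "
from h import *
d=wr('w1.npz');z=np.load('w1.npz');M=R.from_quat(z['q']).as_matrix();C=R.from_quat(d['attitude']).as_matrix()
def pj(P):
  v=C.T@(np.array(P)-d['origin']);v=d['K']@v;return v[:2]/v[2]
for o in [(0,0,0),(0,.038,-.01),(0,-.038,-.01)]: print(pj(z['p']+M@np.array(o)))
print(d['K'][0,0],d['origin'])
th=.162;X=np.array([np.cos(th),np.sin(th)]);Y=np.array([-np.sin(th),np.cos(th)])
for n,P in dict(capL=atz(d,(339.7,198.7),.102),capM=atz(d,(337.7,293),.102),bat0=atz(d,(298,151.7),.034),bat1=atz(d,(300,212.3),.034),bat2=atz(d,(300,232.3),.034),jL=atz(d,(338,182),.068),lipTL=atz(d,(224,137.5),.02)).items(): print(n,P,P[:2]@X,P[:2]@Y)
for P in [(.5562,.104,.102),(.5704,.0115,.102)]: print(pj(P))
"
```

```text
[316.8655343  252.25806752]
[393.46026644 261.32222605]
[240.07027788 261.3884871 ]
295.82991935732156 [0.52785249 0.17489013 0.34335636]
capL [0.55653407 0.10935406 0.102     ] 0.5668851607979468 0.01815757098467384
capM [0.57108662 0.01892568 0.102     ] 0.566661759296297 -0.07343401498393666
bat0 [0.51266024 0.1340384  0.034     ] 0.5275671796201639 0.04959522440660288
bat1 [0.52420475 0.06854686 0.034     ] 0.5283972518714841 -0.016900854420734666
bat2 [0.52758795 0.04507899 0.034     ] 0.527950966393894 -0.040607138098945575
jL [0.55601139 0.1161563  0.068     ] 0.5674664740635773 0.02495505326176503
lipTL [0.43136371 0.1345307  0.02      ] 0.4474144916225535 0.06319358246915248
[338.19199617 204.59132077]
[335.58185839 299.70988087]
```

```bash
python3 -c "
from rig import r
from h import *
go(r,.5565,.107,.125,.16)"
```

```text
t 1.8833 pos [0.5377821  0.1060884  0.20111238] phiy 0.16208872385998144 MOVE [-2.2 18.7 76.1] 0.002 F [-6.62495493e-01  9.91626697e-01  1.57942860e-04] M [-0.01209691 -0.00800375 -0.00219895] 0.8758228738334618
```

Emit:
apply_moves(
  motion=[
    [75,-2,18.5,38,0],
    [75,-2,18.5,76,0],
    [75,-2,18.5,76,0],
    [75,-2,18.5,76,0],
  ],
)

```text
t: 2.22
tcp_pos: [0.5541, 0.1078, 0.1229]
ee_rot: [0.647, 0.763, -0.002, -0.002]
ft_force: [0.3, -0.3, 0.4]
grip_width: 0.874
finger_force: 0.0
```

```bash
cat > shot.py <<'E'
import sys,cv2
from rig import r
from h import *
n=sys.argv[1]
s=r.observe();d=r.snapshot('wrist');cv2.imwrite(f'pics/{n}.png',cv2.convertScaleAbs(d['image'][:,:,::-1],alpha=1.8,beta=20))
np.savez(n+'.npz',K=d['K'],H=d['hand_eye'],p=s['tcp_pos'],q=s['ee_rot']);go(r,.5565,.107,.073,.16)
E
python3 shot.py w2
```

```text
t 2.2667 pos [0.5560704  0.10764983 0.12569436] phiy 0.16386839973938538 MOVE [-0.7  0.4 52.7] 0.004 F [ 0.02167729 -0.17113753  0.9422103 ] M [-0.03500064 -0.00722983  0.03878989] 0.8782964891296622
```

View pics/w2.png

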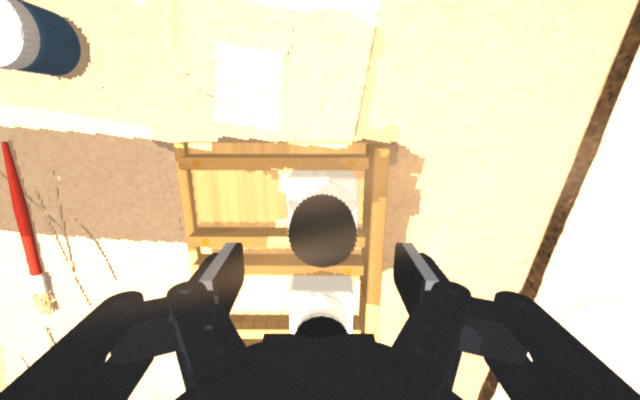

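The left cap spans columns 288–357 and rows 195–268, so its top centre is at about (322.5,234).

```bash
python3 -c "
from h import *
d=wr('w2.npz')
for p in [(322.5,234),(322.5,235)]: print(atz(d,p,.102))
z=np.load('w2.npz');M=R.from_quat(z['q']).as_matrix();C=R.from_quat(d['attitude']).as_matrix()
v=C.T@(np.array([.5565,.107,.102])-d['origin']);v=d['K']@v;print(v/v[2])
from rig import r
go(r,.5565,.107,.073,.16)"
```

```text
[0.55688193 0.10985834 0.102     ]
[0.55698879 0.1092265  0.102     ]
[321.07072156 238.28607791   1.        ]
t 2.2667 pos [0.5560704  0.10764983 0.12569436] phiy 0.16386839973938538 MOVE [-0.7  0.4 52.7] 0.004 F [ 0.02167729 -0.17113753  0.9422103 ] M [-0.03500064 -0.00722983  0.03878989] 0.8782964891296622
```

Emit:
apply_moves(
  motion=[
    [75,0,0.5,26,0],
    [75,0,0.5,50,0],
    [75,0,0.5,50,0],
    [52,0,0.5,50,0],
    [46,0,0.5,50,0],
    [30,0,0.5,50,0],
    [30,0,0.5,50,0],
    [30,0,0.5,50,0],
    [30,0,0.5,50,0],
    [30,0,0.5,50,0],
    [30,0,0.5,50,0],
    [30,0,0.5,50,0],
  ],
  force=40,
)

```text
t: 3.27
tcp_pos: [0.5588, 0.1067, 0.0787]
ee_rot: [0.648, 0.762, 0.001, 0.001]
ft_force: [-3.5, -0.3, 6.2]
grip_width: 0.474
finger_force: 39.6
```

```bash
cat > feel.py <<'E'
from rig import r
import numpy as np
S=[]
for i in range(5):
    r.snapshot("side");S.append(r.observe())
m=lambda k:np.round(np.mean([s[k] for s in S],0),4)
M=[s["moment"][2] for s in S]
print(S[-1]["t"],"pos",m("tcp_pos"),"rot",m("ee_rot"),"F",m("ft_force"),"M",m("moment"),"Mz sd",np.std(M).round(3),"tau6",m("tau")[5],"q6",m("qpos")[5],"w",m("grip_width"),m("finger_force"))
E
python3 feel.py
```

```text
3.5167 pos [0.5588 0.1067 0.0787] rot [0.6475 0.762  0.0012 0.0011] F [-3.2039  0.1277  5.2991] M [-0.0006  0.557   0.0268] Mz sd 0.019 tau6 0.0133 q6 -0.1044 w 0.4785 39.6047
```

Emit:
apply_moves(
  motion=[
    [30,0,0,0,0.015],
    [30,0,0,0,0.03],
    [30,0,0,0,0.03],
  ],
)

```text
t: 3.77
tcp_pos: [0.5592, 0.1069, 0.0787]
ee_rot: [0.659, 0.752, 0.002, 0.001]
ft_force: [-3.2, 1.4, 6.9]
grip_width: 0.479
finger_force: 39.6
```

```bash
python3 feel.py
```

```text
4.0167 pos [0.5592 0.1069 0.0787] rot [0.659  0.7521 0.0018 0.0013] F [-2.7478  1.4721  6.2684] M [0.198  0.3423 0.0181] Mz sd 0.032 tau6 0.0094 q6 -0.0742 w 0.4789 39.6285
```

Emit:
apply_moves(
  motion=[
    [30,0,0,0,0.015],
    [30,0,0,0,0.03],
    [30,0,0,0,0.03],
  ],
)

```text
t: 4.27
tcp_pos: [0.5593, 0.1071, 0.0786]
ee_rot: [0.67, 0.742, 0.002, 0.001]
ft_force: [-1.5, 1.8, 5.6]
grip_width: 0.476
finger_force: 39.5
```

```bash
python3 feel.py
```

```text
4.5167 pos [0.5594 0.1071 0.0786] rot [0.6702 0.7422 0.0021 0.0014] F [-1.706   1.2082  5.7136] M [0.2527 0.2051 0.0224] Mz sd 0.021 tau6 0.0306 q6 -0.0442 w 0.4778 39.5248
```

Emit:
apply_moves(
  motion=[
    [30,0,0,0,0.02],
    [30,0,0,0,0.04],
    [30,0,0,0,0.04],
  ],
)

```text
t: 4.77
tcp_pos: [0.5593, 0.107, 0.0786]
ee_rot: [0.685, 0.728, 0.002, 0.001]
ft_force: [-1.3, 1.2, 5.6]
grip_width: 0.474
finger_force: 39.5
```

```bash
python3 feel.py
```

```text
5.0167 pos [0.5593 0.107  0.0786] rot [0.6849 0.7286 0.0021 0.0014] F [-1.7446  1.7542  5.3118] M [0.2382 0.1915 0.0013] Mz sd 0.046 tau6 0.0197 q6 -0.0042 w 0.4779 39.5325
```

Emit:
apply_moves(
  motion=[
    [30,0,0,0,0.02],
    [30,0,0,0,0.04],
    [30,0,0,0,0.04],
  ],
)

```text
t: 5.27
tcp_pos: [0.5593, 0.107, 0.0786]
ee_rot: [0.7, 0.715, 0.002, 0.001]
ft_force: [-2.2, 0.7, 5.8]
grip_width: 0.472
finger_force: 39.5
```

```bash
python3 feel.py
```

```text
5.5167 pos [0.5593 0.107  0.0786] rot [0.6993 0.7148 0.0021 0.0013] F [-1.7144  1.3726  5.4023] M [0.2141 0.1921 0.0259] Mz sd 0.01 tau6 0.0186 q6 0.0358 w 0.481 39.5268
```

Emit:
apply_moves(
  motion=[
    [30,0,0,0,0.02],
    [30,0,0,0,0.04],
    [30,0,0,0,0.04],
  ],
)

```text
t: 5.77
tcp_pos: [0.5593, 0.107, 0.0786]
ee_rot: [0.714, 0.7, 0.002, 0.001]
ft_force: [-2.7, 1.3, 5.9]
grip_width: 0.481
finger_force: 39.5
```

```bash
python3 feel.py
```

```text
6.0167 pos [0.5593 0.107  0.0786] rot [0.7135 0.7007 0.0021 0.0013] F [-1.9984  1.3097  5.9966] M [0.1725 0.2063 0.0164] Mz sd 0.023 tau6 0.0176 q6 0.0758 w 0.4771 39.5262
```

Emit:
apply_moves(
  motion=[
    [30,-1,-4,0,0],
    [30,-2.2,-12,0,0],
    [30,-3.6,-20,0,0],
    [30,-5,-28,0,0],
    [30,-6.5,-36,0,0],
    [30,-8,-44,0,0],
    [30,-9.4,-52,0,0],
    [30,-10.8,-60,0,0],
    [30,-12.3,-68,0,0],
    [30,-13.4,-74,0,0],
    [30,-14.2,-78.7,0,0],
    [30,-14.2,-78.7,0,0],
  ],
)

```text
t: 7.02
tcp_pos: [0.4805, 0.0935, 0.0783]
ee_rot: [0.713, 0.701, 0.003, 0.003]
ft_force: [3.5, 0.0, 7.3]
grip_width: 0.479
finger_force: 40.5
```

```bash
python3 feel.py
```

```text
7.2667 pos [0.4806 0.0935 0.0783] rot [0.7135 0.7006 0.0026 0.0025] F [2.1721 0.3632 8.6421] M [ 0.0152 -0.9065  0.017 ] Mz sd 0.021 tau6 0.0145 q6 0.0586 w 0.4785 40.6711
```

Emit:
apply_moves(
  motion=[
    [30,-0.7,-4,0,0],
    [30,-1.4,-8,0,0],
    [30,-1.4,-8,0,0],
  ],
)

```text
t: 7.52
tcp_pos: [0.4728, 0.0923, 0.0782]
ee_rot: [0.714, 0.701, 0.003, 0.003]
ft_force: [4.1, 0.9, 6.2]
grip_width: 0.477
finger_force: 40.5
```

```bash
python3 feel.py
```

```text
7.7667 pos [0.4729 0.0923 0.0782] rot [0.7135 0.7006 0.0029 0.0028] F [3.7925 0.1303 7.748 ] M [ 0.0338 -1.1318  0.0262] Mz sd 0.024 tau6 0.0176 q6 0.0566 w 0.478 40.5403
```

Emit:
apply_moves(
  motion=[
    [30,-0.2,-1,0,0],
    [30,-0.4,-2,0,0],
    [30,-0.4,-2,0,0],
  ],
)

```text
t: 8.02
tcp_pos: [0.4715, 0.0921, 0.0782]
ee_rot: [0.714, 0.701, 0.004, 0.003]
ft_force: [6.7, 1.2, 4.8]
grip_width: 0.479
finger_force: 40.3
```

```bash
python3 feel.py
```

```text
8.2667 pos [0.4715 0.0921 0.0782] rot [0.7135 0.7006 0.0037 0.0033] F [6.1419 0.6251 4.7893] M [ 0.1445 -1.6161  0.0711] Mz sd 0.011 tau6 0.0564 q6 0.0559 w 0.4796 40.3437
```

Emit:
apply_moves(
  motion=[
    [30,-0.2,-1,0,0],
    [30,-0.4,-2,0,0],
    [30,-0.4,-2,0,0],
  ],
)

```text
t: 8.52
tcp_pos: [0.4705, 0.0921, 0.0783]
ee_rot: [0.714, 0.701, 0.005, 0.004]
ft_force: [9.9, 1.9, 2.8]
grip_width: 0.479
finger_force: 40.2
```

```bash
python3 feel.py
```

```text
8.7667 pos [0.4705 0.0921 0.0783] rot [0.7136 0.7006 0.005  0.0039] F [9.6618 2.143  2.3128] M [ 0.401  -2.1872  0.0653] Mz sd 0.034 tau6 0.0679 q6 0.0552 w 0.4757 40.2215
```

Emit:
apply_moves(
  motion=[
    [30,0.4,2.2,0,0],
    [30,0.4,2.2,0,0],
    [42,0.4,2.2,0,0],
    [60,0.4,2.2,0,0],
    [75,0.4,2.2,0,0],
    [75,0.4,2.2,0,0],
    [75,0.4,2.2,0,0],
    [75,0.4,2.2,-20,0],
    [75,0.4,2.2,-50,0],
    [75,0.4,2.2,-70,0],
    [75,0.4,2.2,-70,0],
  ],
)

```text
t: 9.68
tcp_pos: [0.4712, 0.0921, 0.1501]
ee_rot: [0.713, 0.701, 0.003, 0.003]
ft_force: [-0.2, -0.5, -0.1]
grip_width: 0.88
finger_force: 0.0
```

Run:
```python
from rig import r
from h import *
import cv2
d=r.snapshot("side");cv2.imwrite("pics/s2.png",cv2.resize(d["image"][165:295,280:420,::-1],None,fx=4,fy=4,interpolation=cv2.INTER_CUBIC))
go(r,.5714,.0145,.145,.161)
```

```text
t 9.7333 pos [0.47000126 0.09204257 0.14767157] phiy -0.018031598626060203 MOVE [-75.7 102.8   3.1] -0.179 F [-0.97356353 -0.27588506 -0.22611001] M [ 1.68196468e-02 -5.73260478e-05  2.27532339e-02] 0.8802021618229884
```

View pics/s2.png

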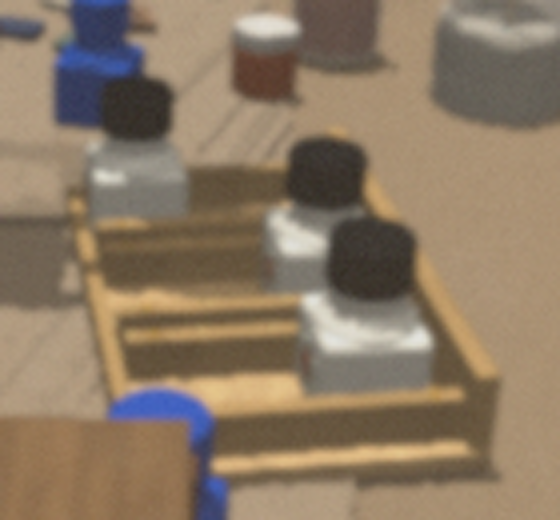

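The left jar now stands upright against the lip, and the others haven't moved. Next is the middle cap.

Emit:
apply_moves(
  motion=[
    [75,-38,51,2,-0.1],
    [75,-75.7,102.8,2,-0.179],
    [75,-75.7,102.8,2,-0.179],
    [75,-75.7,102.8,2,-0.179],
    [75,-75.7,102.8,2,-0.179],
    [75,-75.7,102.8,2,-0.179],
  ],
)

```text
t: 10.23
tcp_pos: [0.5686, 0.0146, 0.1411]
ee_rot: [0.648, 0.761, -0.001, -0.002]
ft_force: [0.2, -0.2, 0.6]
grip_width: 0.876
finger_force: 0.0
```

```bash
python3 shot.py w3
python3 - <<'E'
from rig import r
from h import *
import cv2
go(r,.5714,.0145,.077,.161)
d=wr('w3.npz');a=cv2.imread('pics/w3.png',0)
C=R.from_quat(d['attitude']).as_matrix();v=C.T@(np.array([.571,.0145,.102])-d['origin']);v=d['K']@v;v=v/v[2];print(v)
m=(a<115).astype('uint8')
n,l,st,c=cv2.connectedComponentsWithStats(m)
k=l[int(v[1]),int(v[0])];print(st[k],c[k])
row=int(v[1]);print(np.where(m[row,240:400]==0)[0][[0,-1]]+240)
E
```

```text
t 10.2833 pos [0.56844402 0.01503902 0.1416531 ] phiy 0.16119563704983977 MOVE [92.6  3.2 68.7] 0.001 F [-0.00400914 -0.5325072   1.24683691] M [-0.00473889  0.0093043   0.00091438] 0.8740182737994363
t 10.2833 pos [0.56844402 0.01503902 0.1416531 ] phiy 0.16119563704983977 MOVE [-1.1  3.  64.6] 0.0 F [-0.00400914 -0.5325072   1.24683691] M [-0.00473889  0.0093043   0.00091438] 0.8740182737994363
[321.01740535 226.126765     1.        ]
[ 291  188   63   60 2796] [321.71530758 218.07331903]
[240 399]
```

View pics/w3.png

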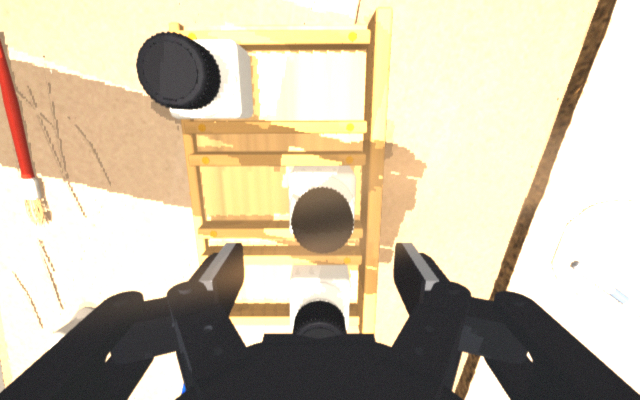

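The left jar is against the lip, and the middle cap at (322,221) is where predicted. I'll descend and grip.

Emit:
apply_moves(
  motion=[
    [75,-1,3,30,0],
    [75,-1,3,64,0],
    [75,-1,3,64,0],
    [52,-1,3,64,0],
    [46,-1,3,64,0],
    [30,-1,3,64,0],
    [30,-1,3,64,0],
    [30,-1,3,64,0],
    [30,-1,3,64,0],
    [30,-1,3,64,0],
    [30,-1,3,64,0],
    [30,-1,3,64,0],
  ],
  force=40,
)

```text
t: 11.28
tcp_pos: [0.5742, 0.014, 0.082]
ee_rot: [0.648, 0.762, 0.001, 0.001]
ft_force: [-4.7, 1.0, 7.1]
grip_width: 0.476
finger_force: 41.2
```

```bash
python3 feel.py
```

```text
11.5333 pos [0.5742 0.0141 0.082 ] rot [0.6479 0.7617 0.0008 0.0009] F [-4.2325  0.691   7.0757] M [0.1314 0.6892 0.0081] Mz sd 0.033 tau6 0.0225 q6 -0.2664 w 0.476 41.1799
```

Emit:
apply_moves(
  motion=[
    [30,0,0,0,0.015],
    [30,0,0,0,0.03],
    [30,0,0,0,0.03],
  ],
)

```text
t: 11.78
tcp_pos: [0.5746, 0.0143, 0.0819]
ee_rot: [0.659, 0.752, 0.001, 0.001]
ft_force: [-1.5, 1.1, 5.1]
grip_width: 0.472
finger_force: 41.1
```

```bash
python3 feel.py
```

```text
12.0333 pos [0.5746 0.0143 0.0819] rot [0.6593 0.7519 0.0014 0.0013] F [-2.0119  1.405   5.3236] M [0.2558 0.321  0.0175] Mz sd 0.028 tau6 0.0222 q6 -0.2364 w 0.4756 41.0624
```

Emit:
apply_moves(
  motion=[
    [30,0,0,0,0.01],
    [30,0,0,0,0.02],
    [30,0,0,0,0.02],
  ],
)

```text
t: 12.28
tcp_pos: [0.5747, 0.0143, 0.0819]
ee_rot: [0.667, 0.745, 0.002, 0.001]
ft_force: [-1.9, 1.8, 5.9]
grip_width: 0.48
finger_force: 41.0
```

```bash
python3 feel.py
```

```text
12.5333 pos [0.5747 0.0143 0.0819] rot [0.6668 0.7452 0.0015 0.0013] F [-1.63    1.364   5.0112] M [0.2512 0.2636 0.0216] Mz sd 0.022 tau6 0.0359 q6 -0.2164 w 0.4774 41.0299
```

Emit:
apply_moves(
  motion=[
    [30,0,0,0,0.01],
    [30,0,0,0,0.02],
    [30,0,0,0,0.02],
  ],
)

```text
t: 12.78
tcp_pos: [0.5747, 0.0143, 0.0819]
ee_rot: [0.674, 0.738, 0.002, 0.001]
ft_force: [-1.8, 1.9, 5.4]
grip_width: 0.477
finger_force: 41.0
```

```bash
python3 feel.py
```

```text
13.0333 pos [0.5747 0.0143 0.0819] rot [0.6742 0.7385 0.0015 0.0013] F [-1.7124  1.3542  5.4589] M [0.243  0.2751 0.0299] Mz sd 0.015 tau6 0.0347 q6 -0.1964 w 0.4755 41.0218
```

Still nothing at 0.07 rad, so I'll continue in small steps.

Emit:
apply_moves(
  motion=[
    [30,0,0,0,0.01],
    [30,0,0,0,0.02],
    [30,0,0,0,0.02],
  ],
)

```text
t: 13.28
tcp_pos: [0.5747, 0.0143, 0.0819]
ee_rot: [0.682, 0.732, 0.001, 0.001]
ft_force: [-1.9, 1.1, 5.6]
grip_width: 0.471
finger_force: 41.0
```

```bash
python3 feel.py
```

```text
13.5333 pos [0.5747 0.0143 0.0819] rot [0.6815 0.7318 0.0015 0.0013] F [-1.9016  1.9984  5.5835] M [0.249  0.2719 0.0348] Mz sd 0.034 tau6 0.0338 q6 -0.1764 w 0.4764 41.0117
```

Emit:
apply_moves(
  motion=[
    [30,0,0,0,0.01],
    [30,0,0,0,0.02],
    [30,0,0,0,0.02],
  ],
)

```text
t: 13.78
tcp_pos: [0.5747, 0.0142, 0.0819]
ee_rot: [0.689, 0.725, 0.002, 0.001]
ft_force: [-1.4, 1.0, 6.1]
grip_width: 0.477
finger_force: 41.0
```

```bash
python3 feel.py
```

```text
14.0333 pos [0.5747 0.0143 0.0819] rot [0.6888 0.7249 0.0015 0.0013] F [-1.7104  1.3358  5.1583] M [0.2449 0.2604 0.0172] Mz sd 0.028 tau6 0.0327 q6 -0.1564 w 0.4787 41.0026
```

Emit:
apply_moves(
  motion=[
    [30,0,0,0,0.01],
    [30,0,0,0,0.02],
    [30,0,0,0,0.02],
  ],
)

```text
t: 14.28
tcp_pos: [0.5747, 0.0143, 0.0819]
ee_rot: [0.696, 0.718, 0.002, 0.001]
ft_force: [-1.4, 1.5, 5.2]
grip_width: 0.475
finger_force: 41.0
```

```bash
python3 feel.py
```

```text
14.5333 pos [0.5747 0.0142 0.0819] rot [0.6961 0.718  0.0015 0.0013] F [-2.0847  1.4623  5.1637] M [0.2329 0.2619 0.0447] Mz sd 0.025 tau6 0.032 q6 -0.1364 w 0.476 41.0028
```

Emit:
apply_moves(
  motion=[
    [30,0,0,0,0.01],
    [30,0,0,0,0.02],
    [30,0,0,0,0.03],
    [30,0,0,0,0.04],
    [30,0,0,0,0.05],
    [30,0,0,0,0.05],
  ],
)

```text
t: 15.03
tcp_pos: [0.5747, 0.0142, 0.0819]
ee_rot: [0.714, 0.7, 0.002, 0.001]
ft_force: [-3.2, 1.8, 5.0]
grip_width: 0.474
finger_force: 41.0
```

```bash
python3 feel.py
```

```text
15.2833 pos [0.5747 0.0142 0.0819] rot [0.7138 0.7004 0.0015 0.0013] F [-2.5245  1.1177  5.6038] M [0.2029 0.2673 0.0364] Mz sd 0.026 tau6 0.0306 q6 -0.0864 w 0.4785 41.0085
```

The middle cap is loose too, so I'll pull that jar forward.

Emit:
apply_moves(
  motion=[
    [30,-1,-4,0,0],
    [30,-2.2,-12,0,0],
    [30,-3.6,-20,0,0],
    [30,-5,-28,0,0],
    [30,-6.5,-36,0,0],
    [30,-8,-44,0,0],
    [30,-9.4,-52,0,0],
    [30,-10.8,-60,0,0],
    [30,-12.3,-68,0,0],
    [30,-13.4,-74,0,0],
    [30,-15,-83,0,0],
    [30,-15,-83,0,0],
  ],
)

```text
t: 16.28
tcp_pos: [0.4907, -0.0, 0.0815]
ee_rot: [0.714, 0.7, 0.002, 0.002]
ft_force: [2.3, 0.4, 7.9]
grip_width: 0.474
finger_force: 40.9
```

```bash
python3 feel.py
```

```text
16.5333 pos [0.4908 0.     0.0815] rot [0.7139 0.7002 0.0012 0.0019] F [1.3143 0.2082 8.7279] M [ 0.0076 -0.6849  0.0332] Mz sd 0.046 tau6 0.016 q6 -0.132 w 0.4767 41.1158
```

Emit:
apply_moves(
  motion=[
    [30,-0.4,-2,0,0],
    [30,-0.8,-4,0,0],
    [30,-0.8,-4,0,0],
  ],
)

```text
t: 16.78
tcp_pos: [0.4876, -0.0006, 0.0814]
ee_rot: [0.714, 0.7, 0.002, 0.003]
ft_force: [5.0, 0.5, 5.4]
grip_width: 0.475
finger_force: 40.8
```

```bash
python3 feel.py
```

```text
17.0333 pos [ 0.4876 -0.0006  0.0814] rot [0.7139 0.7002 0.0021 0.0025] F [4.2348 0.8159 6.4368] M [ 0.0851 -1.3046  0.0353] Mz sd 0.037 tau6 0.0466 q6 -0.1348 w 0.4751 40.8084
```

Emit:
apply_moves(
  motion=[
    [30,-0.2,-1,0,0],
    [30,-0.4,-2,0,0],
    [30,-0.4,-2,0,0],
  ],
)

```text
t: 17.28
tcp_pos: [0.4865, -0.0005, 0.0815]
ee_rot: [0.714, 0.7, 0.003, 0.003]
ft_force: [8.3, 2.4, 4.6]
grip_width: 0.478
finger_force: 40.6
```

```bash
python3 feel.py
```

```text
17.5333 pos [ 0.4865 -0.0005  0.0815] rot [0.714  0.7002 0.0034 0.003 ] F [7.6423 2.2495 3.9935] M [ 0.4195 -1.861   0.0689] Mz sd 0.01 tau6 0.0673 q6 -0.1363 w 0.4764 40.6488
```

That jar is at the lip. I'll relax, release, rise, and then go over the right cap at about (.5855,-.079).

Emit:
apply_moves(
  motion=[
    [30,0.3,1.7,0,0],
    [30,0.3,1.7,0,0],
    [42,0.3,1.7,0,0],
    [60,0.3,1.7,0,0],
    [75,0.3,1.7,0,0],
    [75,0.3,1.7,0,0],
    [75,0.3,1.7,0,0],
    [75,0.3,1.7,-20,0],
    [75,0.3,1.7,-45,0],
    [75,0.3,1.7,-63,0],
    [75,0.3,1.7,-63,0],
  ],
)

```text
t: 18.45
tcp_pos: [0.4879, -0.0007, 0.1465]
ee_rot: [0.714, 0.7, 0.002, 0.003]
ft_force: [1.3, -1.1, 0.2]
grip_width: 0.879
finger_force: 0.0
```

```bash
python3 -c "
from rig import r
from h import *
go(r,.5855,-.079,.142,.161)"
```

```text
t 18.45 pos [ 0.48785045 -0.00067746  0.14647228] phiy -0.01900877900949175 MOVE [-76.4  99.1   5.2] -0.18 F [ 1.33998132 -1.13998404  0.15824885] M [-0.04135978 -0.0535684  -0.00408992] 0.8786974296383604
```

Emit:
apply_moves(
  motion=[
    [75,-38,50,2,-0.1],
    [75,-76.4,99,2,-0.18],
    [75,-76.4,99,2,-0.18],
    [75,-76.4,99,2,-0.18],
    [75,-76.4,99,2,-0.18],
    [75,-76.4,99,2,-0.18],
  ],
)

```text
t: 18.95
tcp_pos: [0.582, -0.0783, 0.1385]
ee_rot: [0.648, 0.762, -0.001, -0.002]
ft_force: [0.1, -0.2, -0.3]
grip_width: 0.879
finger_force: 0.0
```

```bash
python3 shot.py w4
python3 - <<'E'
from rig import r
from h import *
import cv2
go(r,.5855,-.079,.077,.161)
d=wr('w4.npz')
C=R.from_quat(d['attitude']).as_matrix();v=C.T@(np.array([.5855,-.079,.102])-d['origin']);v=d['K']@v;v=v/v[2];print(v)
E
```

```text
t 19.0 pos [ 0.58185817 -0.07787983  0.13913304] phiy 0.16117492739327477 MOVE [186.5   4.8  66.3] 0.001 F [-0.72312537 -0.55276458  0.45909531] M [ 0.03314877  0.02846433 -0.00634476] 0.876554963095989
t 19.0 pos [ 0.58185817 -0.07787983  0.13913304] phiy 0.16117492739327477 MOVE [-1.8  3.5 62.1] 0.0 F [-0.72312537 -0.55276458  0.45909531] M [ 0.03314877  0.02846433 -0.00634476] 0.876554963095989
[322.53669332 228.71218994   1.        ]
```

View pics/w4.png

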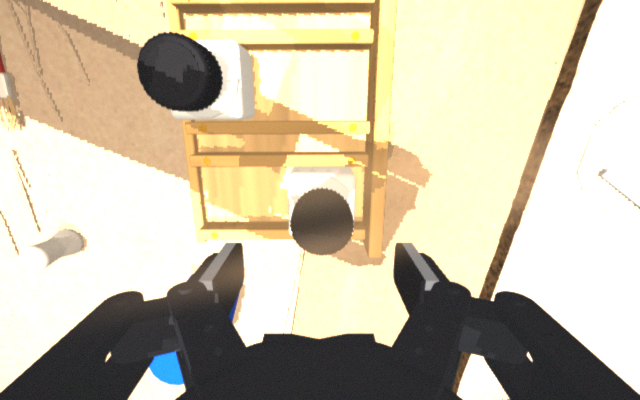

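The middle jar is at the lip, and the right cap at (322,223) is lined up. I'll descend and grip.

Emit:
apply_moves(
  motion=[
    [75,-1.5,3.2,30,0],
    [75,-1.5,3.2,62,0],
    [75,-1.5,3.2,62,0],
    [52,-1.5,3.2,62,0],
    [46,-1.5,3.2,62,0],
    [30,-1.5,3.2,62,0],
    [30,-1.5,3.2,62,0],
    [30,-1.5,3.2,62,0],
    [30,-1.5,3.2,62,0],
    [30,-1.5,3.2,62,0],
    [30,-1.5,3.2,62,0],
    [30,-1.5,3.2,62,0],
  ],
  force=40,
)

```text
t: 20.0
tcp_pos: [0.5874, -0.0797, 0.0811]
ee_rot: [0.648, 0.762, 0.0, 0.001]
ft_force: [-3.7, 0.8, 6.7]
grip_width: 0.482
finger_force: 40.9
```

```bash
python3 feel.py
```

```text
20.25 pos [ 0.5874 -0.0797  0.0811] rot [6.479e-01 7.617e-01 5.000e-04 1.000e-03] F [-3.9985  0.5716  7.4918] M [0.1321 0.7729 0.0101] Mz sd 0.033 tau6 0.0211 q6 -0.4214 w 0.4761 40.872
```

Emit:
apply_moves(
  motion=[
    [30,0,0,0,0.01],
    [30,0,0,0,0.02],
    [30,0,0,0,0.02],
  ],
)

```text
t: 20.5
tcp_pos: [0.5878, -0.0795, 0.0811]
ee_rot: [0.656, 0.755, 0.001, 0.001]
ft_force: [-3.1, 1.9, 6.7]
grip_width: 0.478
finger_force: 40.9
```

```bash
python3 feel.py
```

```text
20.75 pos [ 0.5878 -0.0795  0.0811] rot [0.6555 0.7552 0.0009 0.0013] F [-2.8811  1.2014  5.6745] M [0.2036 0.4812 0.0441] Mz sd 0.01 tau6 0.0223 q6 -0.4014 w 0.477 40.8577
```

Emit:
apply_moves(
  motion=[
    [30,0,0,0,0.01],
    [30,0,0,0,0.02],
    [30,0,0,0,0.02],
  ],
)

```text
t: 21.0
tcp_pos: [0.5879, -0.0794, 0.081]
ee_rot: [0.663, 0.749, 0.001, 0.001]
ft_force: [-3.5, 1.6, 6.7]
grip_width: 0.477
finger_force: 40.7
```

```bash
python3 feel.py
```

```text
21.25 pos [ 0.5879 -0.0794  0.081 ] rot [0.663  0.7486 0.0012 0.0014] F [-2.6115  1.1942  5.4652] M [0.2959 0.3157 0.0204] Mz sd 0.031 tau6 0.035 q6 -0.3815 w 0.4768 40.7462
```

Emit:
apply_moves(
  motion=[
    [30,0,0,0,0.01],
    [30,0,0,0,0.015],
    [30,0,0,0,0.015],
  ],
)

```text
t: 21.5
tcp_pos: [0.5879, -0.0795, 0.081]
ee_rot: [0.669, 0.744, 0.001, 0.001]
ft_force: [-2.0, 1.6, 5.9]
grip_width: 0.477
finger_force: 40.7
```

```bash
python3 feel.py
```

```text
21.75 pos [ 0.5879 -0.0794  0.081 ] rot [0.6686 0.7436 0.0012 0.0014] F [-2.1531  1.2085  5.3157] M [0.2729 0.3353 0.0874] Mz sd 0.029 tau6 0.0725 q6 -0.3666 w 0.4772 40.7352
```

Emit:
apply_moves(
  motion=[
    [30,0,0,0,0.01],
    [30,0,0,0,0.015],
    [30,0,0,0,0.015],
  ],
)

```text
t: 22.0
tcp_pos: [0.588, -0.0795, 0.0811]
ee_rot: [0.674, 0.739, 0.001, 0.001]
ft_force: [-2.8, 1.3, 5.0]
grip_width: 0.478
finger_force: 40.7
```

```bash
python3 feel.py
```

```text
22.25 pos [ 0.5879 -0.0795  0.081 ] rot [0.6741 0.7387 0.0011 0.0015] F [-2.4954  1.5956  5.5476] M [0.2426 0.324  0.1533] Mz sd 0.028 tau6 0.1277 q6 -0.3517 w 0.4788 40.7132
```

Emit:
apply_moves(
  motion=[
    [30,0,0,0,0.01],
    [30,0,0,0,0.015],
    [30,0,0,0,0.015],
  ],
)

```text
t: 22.5
tcp_pos: [0.5879, -0.0795, 0.081]
ee_rot: [0.68, 0.734, 0.001, 0.001]
ft_force: [-1.8, 0.9, 5.6]
grip_width: 0.477
finger_force: 40.7
```

```bash
python3 feel.py
```

```text
22.75 pos [ 0.5879 -0.0795  0.081 ] rot [0.6795 0.7337 0.0011 0.0015] F [-2.7449  1.2353  5.3444] M [0.235  0.3546 0.1872] Mz sd 0.019 tau6 0.1864 q6 -0.3369 w 0.4746 40.6976
```

The right cap holds at 0.19 N m with the torque still climbing, so it is sound. I'll turn back, release and rise.

Emit:
apply_moves(
  motion=[
    [30,0,0,0,-0.02],
    [30,0,0,0,-0.05],
    [30,0,0,0,-0.07],
    [30,0,0,0,-0.07],
    [42,0,0,0,-0.07],
    [60,0,0,0,-0.07],
    [75,0,0,0,-0.07],
    [75,0,0,0,-0.07],
    [75,0,0,-10,-0.07],
    [75,0,0,-40,-0.07],
    [75,0,0,-80,-0.07],
    [75,0,0,-110,-0.07],
  ],
)

```text
t: 23.75
tcp_pos: [0.5867, -0.0795, 0.191]
ee_rot: [0.654, 0.757, 0.0, 0.001]
ft_force: [0.4, -0.0, 0.4]
grip_width: 0.879
finger_force: 0.0
```

Emit:
apply_moves(
  motion=[
    [75,0,0,-20,0],
    [75,0,0,-20,0],
    [75,0,0,-20,0],
  ],
)

```text
t: 24.0
tcp_pos: [0.5874, -0.0797, 0.2105]
ee_rot: [0.654, 0.757, 0.001, 0.002]
ft_force: [-0.1, 0.0, -0.9]
grip_width: 0.879
finger_force: 0.0
```

Run:
```python
from rig import r
import cv2
d=r.snapshot("scene");cv2.imwrite("pics/s3.png",cv2.resize(d["image"][130:310,230:440,::-1],None,fx=3.5,fy=3.3,interpolation=cv2.INTER_CUBIC))
print(r.observe()["t"],r.observe()["tcp_pos"],r.observe()["ft_force"])
```

```text
24.05 [ 0.58626356 -0.07940146  0.20814369] [-0.00907346  0.49425968 -0.57907298]
```

View pics/s3.png

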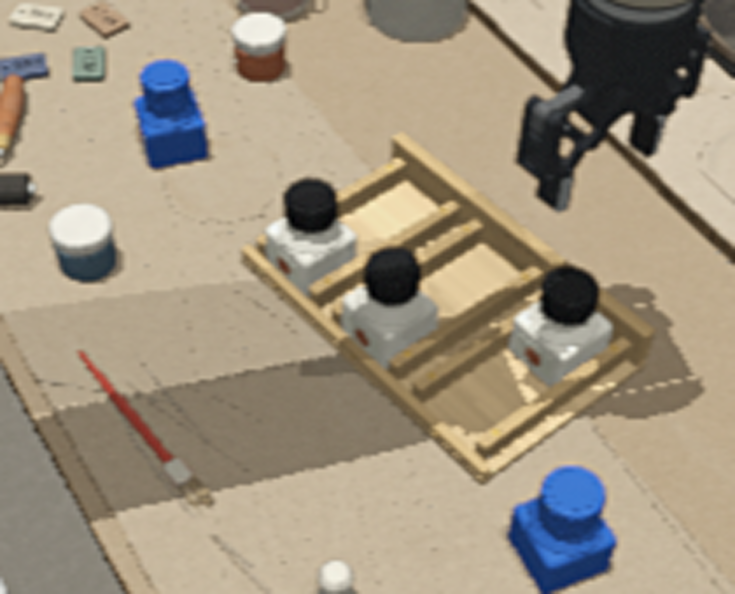

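The left and middle jars stand upright at the lip, the right jar is at the back, the other objects look undisturbed, and the gripper is clear.

```bash
python3 -c "
from rig import r
print(r.sign_off())"
```

```text
the job is handed in; nothing more can be done
None
```

I handed the job in at about 24 s: the left and middle caps turned easily, so those jars now stand at the front lip, and the right cap held at about 0.19 N m, so that jar stays at the back.

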